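# Mark the hose tag in the tilt-plate marking press

## Robot

A 6-joint arm with a two-finger parallel gripper is mounted at the origin on a cart in front of the work surface, level with it; the furniture and walls round the work are solid. World frame = base frame: x ahead of the robot, y to its left, z up, the work surface at z = 0. Lengths are in m, angles in degrees, forces in N, time in s.
With the tool pointing down it reaches from about 0.35 to 0.875 m from the base axis. Payload 4.2 kg.
Tool frame: the origin (TCP) lies on the front face of the gripper's body, between the roots of the fingers; the fingertips stand 70 mm ahead of it and the grasp point (between the pads) lies 51 mm ahead of it (r.nose_length is the distance from the TCP to the fingertips, in m); z points along the fingers, y is the direction in which the jaws open and shut (so a half turn about z gives the same grasp; the last joint's range is limited). The gripper opens to 87 mm and grips with 3 to 60 N. Pads are 19 mm wide; open, the fingers measure 117 mm over their backs; the gripper's body (75 mm by 190 mm) begins 51 mm behind the grasp point.
Start: joints at [91.822, 22.042, 0.453, 0, -68.411, -14.817], TCP at [0.141, 0.609, 0.292] pointing down, gripper open.
Joint ranges: [-179.83, 179.83], [-69.29, 118.12], [-61.27, 80.66], [-181.25, 117.63], [-171.15, -9.14], [-177.46, 177.46]. Speed limits (degrees/s): [159.86, 159.86, 180, 180, 180, 180].

## Interface

Orientations are given as a 3x3 rotation matrix whose columns are the frame's x, y, z axes.
In Python, from station import telemetry, capture, order, r gives the robot as it stands.
- The arm moves only by the tool drive_tool, never from a script. Its argument "series" is a list of rows, each a list of 4 numbers: the shift along the tool's x, y, z as a fraction of full scale, then the turn about the tool's z as a fraction of full scale. In form: [[dx, dy, dz, turn], ...]. A call has 1 to 10 rows; each row is the pose to reach, as a shift and turn from the pose commanded when the call began, along the tool's axes at that moment; what a row does not reach only later rows make up. Full scale, the value 1, is 0.12 m for a shift and 2 rad for a turn. A row lasts 1/8 s, in which the tool goes at most 62.5 mm and 10.7 degrees, less where a joint would pass 70% of its speed; a pose out of reach is approached as far as the arm can. A call with a number of a shift or a turn outside -1 to 1 is refused whole. A call with a gripper value outside its range is refused whole. "fingers" is the finger opening in mm, from 0 to 87, set as the call begins (left out, the last holds). The fingers move at their own pace and stop on an object; the grip force is fixed at half the most. Time passes only in rows, so rows that repeat a pose let the fingers close. It gives the time, the measured TCP pose, the force and the opening at its end, in the units of the state.
- telemetry.sense(): the state, without advancing time (a new reading comes with each control period).
- capture(name): name is "side" or "top" or "wrist"; returns a dict with "color" (400x640x3 uint8, blue, green, red), "fx", "fy", "cx", "cy" (pixels), "eye" and "attitude" of the camera in the world; the wrist camera has in their place "mount" (4x4, takes a point from camera to tool coordinates, whose origin is the TCP and whose axes are the flange's). Camera axes: x right, y up, looking along -z (the intrinsics and any distortion apply to the point x, -y, -z); pixel columns grow to the right and rows downward; lengths in m; the calibration is good to about 2 mm. A picture is of the moment at which its call begins: read the wrist's pose just before it. There is no depth.
- order.finish_job(): hands the job in, once; it reports no verdict.
The state is a dict: "time_s": time; "joints": joint angles; "joint_velocities": joint speeds; "effort": joint torques, N m; "tcp_pos": TCP position; "ee_rot": TCP orientation; "wrist_force": force on the tool from outside, world axes, zero at the start; "moment": the same for the moment, N m; "gripper_width": opening from 0.0 (shut) to 1.0 (fully open).
Only numpy, scipy, OpenCV 4.12 (cv2) and the standard library are available. Lean on these libraries where they do the work, as an engineer would, in place of code of your own. Each camera call takes 0.05 s, during which the arm holds its last target. There are 200 camera calls.

## Task

Two hand marking presses stand on the bench with their sprung plates tilted up; one has a metal hose tag lying in it. Mark that tag: push the plate of that press down against its spring until it lies level, keep it down for about a second, then let it rise again. Leave the plate of the empty press up and the tag lying where it is.

Things in the scene. Friction and masses are not known exactly. Their poses are not given: they have to be found in the camera images.
- press_a: press holding the tag: dark grey steel base block 150 (x) x 80 (y) x 30 mm high, fixed on the bench. Origin: centre of its underside; x points from the open front to the hinge, y left, z up. Hinge pin along y at x +62, z 42 mm, between lugs 56 mm high. Steel plate 50 wide, 8 thick, 120 mm long from the pin, with a black ribbed push pad 65 to 115 mm from the pin.
- press_a_plate (a joint): tilt of that plate, rad: 0 = up (sloping 35 degrees, front edge about 115 mm over the bench), 0.611 = level, at its stop, pad top 49 mm over the bench. Pressed straight down at x -23, y 0 mm of press_a, the pad is first met about 110 mm up; about 6 N starts it, 12 N holds it level. It springs up when let go.
- tag: the hose tag: plain aluminium strip 90 x 40 x 3 mm, loose, lying flat on the 30 mm high base of press_a between two guide rails 4 mm high, partly under the plate; about half of it shows in front of the raised plate. Origin: centre of its underside, about 28 mm before (-x) press_a's origin; x along its length.
- press_b_plate (a joint): tilt of the plate of the other, empty press, of the same make and size, rad: 0 = up, 0.611 = level. It stands to the left or right of press_a, centres 0.18 to 0.46 m apart.
Things that resemble listed ones, but are neither listed nor needed, are in the scene too. Of the things shaped like the tag, the aluminium one is meant.

How it is judged:
By the outcome, as a careful person would: the job done as asked, in the order asked, and still so for the second after the job is handed in, with the robot touching nothing.
It also fails if it takes over 35 s, if anything falls off the work surface, if the arm or the gripper's body presses on something with over 40 N, if the wrist force passes 120 N, or if a joint passes its speed limit or range.

## Working session

There is one attempt and no reset: what is moved stays moved. The work goes in short steps, Python scripts to look and compute and a tool call to move; the robot and the scene stay as the last step left them, time stands still between calls to the robot, and variables do not carry over. Pictures are saved under pics/ and viewed, about 8 in all and at most 12, crops included, and the job is handed in when it is done.

Besides the shell and the picture viewer there is one more tool, called by a JSON object that holds its "method" and its "body". drive_tool: Moves the arm, as the interface text tells. Shift numbers are shares of 0.12 m and turn numbers shares of 2 rad, none past 1 either way. Its arguments: {"type":"object","properties":{"series":{"type":"array","items":{"type":"array","items":{"type":"number","minimum":-1,"maximum":1}}},"fingers":{"type":"number"}},"required":["series"]}

```bash
mkdir -p pics
python3 - <<'E'
from station import telemetry,capture
import cv2,numpy as np
s=telemetry.sense();print(s)
for n in("top","side"):
    c=capture(n);cv2.imwrite(f"pics/{n}0.png",c["color"]);print(n,{k:(v if k!="color" else 0) for k,v in c.items()})
E
```

```text
{'time_s': 0.0, 'joints': array([ 9.18217274e+01,  2.20914215e+01,  3.79360972e-01, -3.06523972e-02,
       -6.84111593e+01, -1.48167732e+01]), 'joint_velocities': array([ 0.01714026, -0.03931914, -0.02133624,  0.04249302,  0.06571688,
       -0.04478248]), 'effort': array([ 1.88375279e-04, -3.90665781e+01,  1.87400866e+01,  4.21971425e+00,
        1.09575258e-02, -1.93143769e-04]), 'tcp_pos': array([0.14040729, 0.6085563 , 0.29114532]), 'ee_rot': array([[ 9.74345124e-01, -2.25058649e-01, -4.28838414e-04],
       [-2.25059047e-01, -9.74342720e-01, -2.16526684e-03],
       [ 6.94764423e-05,  2.20623115e-03, -9.99997564e-01]]), 'wrist_force': array([-0.07875799, -0.32144527,  0.05674429]), 'moment': array([-0.02720768,  0.03177566, -0.00084925]), 'gripper_width': 1.0045032606294726}
top {'color': 0, 'fx': 427.6738134367675, 'fy': 427.6738134367675, 'cx': 317.47910179356086, 'cy': 196.44691777579007, 'eye': array([0.48401027, 0.21249192, 0.9130279 ]), 'attitude': array([[-0.02672842,  0.99357813, -0.10994588],
       [-0.99874652, -0.03119868, -0.03914122],
       [-0.04232002,  0.10876188,  0.99316659]])}
side {'color': 0, 'fx': 414.2380109838822, 'fy': 414.2380109838822, 'cx': 317.27071905969086, 'cy': 200.84667625629066, 'eye': array([ 0.30533664, -0.45945948,  0.49172225]), 'attitude': array([[ 0.93670158,  0.19002816, -0.29407389],
       [-0.34991177,  0.47850293, -0.80535501],
       [-0.01232491,  0.85727723,  0.51470754]])}
```

View pics/top0.png

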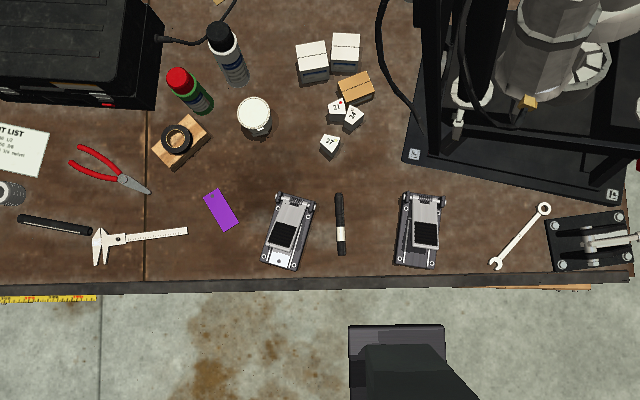

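View pics/side0.png

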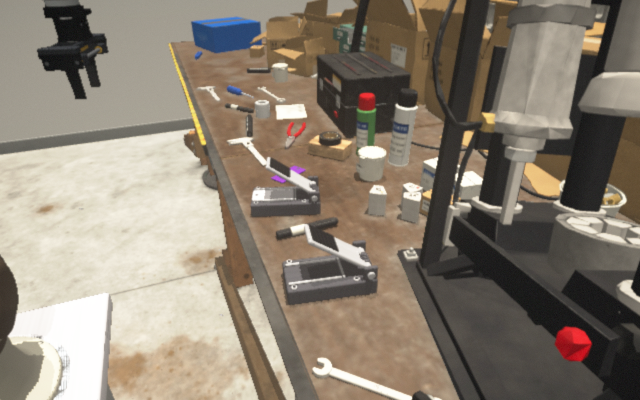

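The top view shows two presses, at about (288,232) and (420,232), with their fronts towards the robot. The left one seems to hold a light strip. I'll zoom in on both views.

```bash
cat > h.py <<'E'
import cv2,numpy as np
from station import capture
def ray(c,u,v,z):
    d=c["attitude"]@np.array([(u-c["cx"])/c["fx"],-(v-c["cy"])/c["fy"],-1.])
    return c["eye"]+d*(z-c["eye"][2])/d[2]
def proj(c,p):
    q=c["attitude"].T@(np.array(p)-c["eye"]);return c["cx"]-c["fx"]*q[0]/q[2],c["cy"]+c["fy"]*q[1]/q[2]
E
python3 - <<'E'
import cv2,numpy as np
a=cv2.imread("pics/top0.png")[180:280,250:450];b=cv2.imread("pics/side0.png")[150:310,240:400]
a=cv2.resize(a,None,fx=4,fy=4,interpolation=cv2.INTER_CUBIC);b=cv2.resize(b,None,fx=3.5,fy=3.5,interpolation=cv2.INTER_CUBIC)
cv2.imwrite("pics/ta.png",a);cv2.imwrite("pics/sb.png",b)
E
```

```text
(no output)
```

View pics/ta.png

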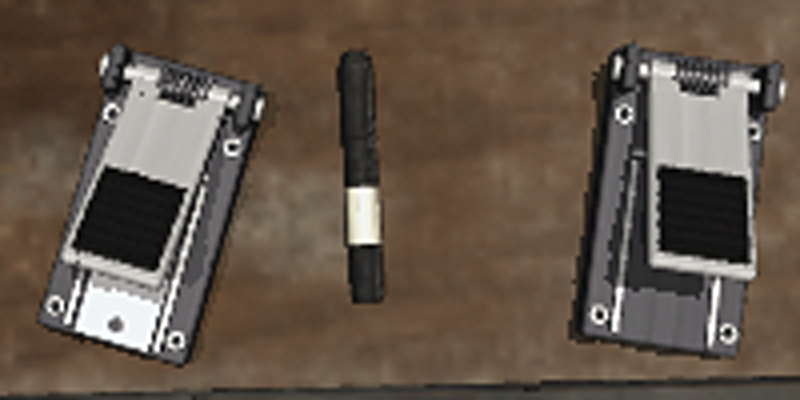

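View pics/sb.png

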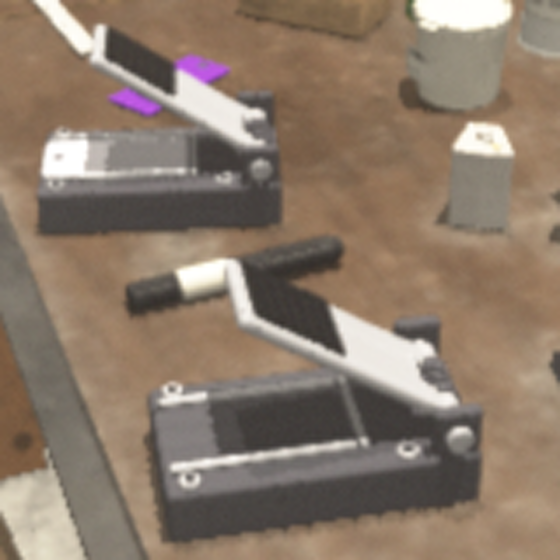

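The left press holds the bare aluminium tag, so it is press_a. The right one is empty. Next I'll locate press_a from its four base screws (z 30 mm) and its pad corners.

Run:
```python
from h import *
from station import telemetry
c=capture("top"); f=lambda u,v,z: ray(c,250+u/4,180+v/4,z)
S=np.array([f(*p,.03) for p in((55,305),(175,340),(112,112),(232,147))]);print(S.round(4))
ce=S.mean(0);ax=(S[2]+S[3]-S[0]-S[1])[:2];ax/=np.linalg.norm(ax);print("centre",ce,"yaw",np.degrees(np.arctan2(ax[1],ax[0])))
B=np.array([f(*p,.03) for p in((40,322),(187,362))]);print("front corners",B.round(4),"w",np.linalg.norm(B[1]-B[0]),"centre by front",B.mean(0)[:2]+.075*ax)
P=np.array([f(*p,z) for p,z in(((100,168),.087),((188,186),.087),((158,272),.114),((75,245),.114))]);print("pad",P.mean(0))
t=ce[:2]-.023*ax;print("target from screws",t,"reach",np.hypot(*t))
s=telemetry.sense();R=s["ee_rot"];d=np.r_[t,.2]-s["tcp_pos"];print("tool shift m to z .2",R.T@d,"frac",R.T@d/.12)
print("tool x yaw",np.degrees(np.arctan2(R[1,0],R[0,0])))
```

```text
[[0.4614 0.3612 0.03  ]
 [0.4421 0.2997 0.03  ]
 [0.5602 0.3301 0.03  ]
 [0.5401 0.2681 0.03  ]]
centre [0.50096105 0.31477876 0.03      ] yaw -17.691739813253474
front corners [[0.453  0.3691 0.03  ]
 [0.4309 0.2938 0.03  ]] w 0.0785400235131753 centre by front [0.51336947 0.30864929]
pad [0.50378677 0.31276981 0.1005    ]
target from screws [0.47904882 0.32176836] reach 0.5770811526366064
tool shift m to z .2 [0.39446072 0.20321052 0.09182005] frac [3.28717266 1.693421   0.7651671 ]
tool x yaw -13.000063800797696
```

{"method": "drive_tool", "body": {"series": [[0.43, 0.22, 0, 0], [0.85, 0.43, 0, 0], [0.85, 0.43, 0, 0]], "fingers": 0}}

```text
time_s: 0.52
tcp_pos: [0.2304, 0.5334, 0.2923]
ee_rot: [[0.973, -0.229, -0.0], [-0.229, -0.973, -0.001], [0.0, 0.001, -1.0]]
wrist_force: [0.2, 0.4, -0.6]
gripper_width: 0.74
```

{"method": "drive_tool", "body": {"series": [[0.43, 0.22, 0, 0], [0.85, 0.43, 0, 0], [0.85, 0.43, 0, 0]]}}

```text
time_s: 0.9
tcp_pos: [0.3177, 0.4609, 0.2921]
ee_rot: [[0.974, -0.229, -0.0], [-0.229, -0.974, -0.001], [-0.0, 0.001, -1.0]]
wrist_force: [0.5, 0.8, 0.2]
gripper_width: 0.397
```

{"method": "drive_tool", "body": {"series": [[0.43, 0.22, 0, 0], [0.85, 0.43, 0, 0], [0.85, 0.43, 0, 0]]}}

```text
time_s: 1.27
tcp_pos: [0.4053, 0.3883, 0.2919]
ee_rot: [[0.974, -0.228, -0.0], [-0.228, -0.974, -0.0], [-0.0, 0.0, -1.0]]
wrist_force: [-0.5, -0.6, 0.6]
gripper_width: 0.064
```

{"method": "drive_tool", "body": {"series": [[0.43, 0.22, 0, 0.02], [0.85, 0.43, 0, 0.04], [0.85, 0.43, 0.3, 0.04], [0.85, 0.43, 0.3, 0.04]]}}

```text
time_s: 1.78
tcp_pos: [0.4902, 0.3161, 0.2533]
ee_rot: [[0.953, -0.302, -0.005], [-0.302, -0.953, -0.004], [-0.004, 0.006, -1.0]]
wrist_force: [0.6, 0.6, -0.5]
gripper_width: 0.003
```

Run:
```python
from h import *
from station import telemetry
s=telemetry.sense();print(s)
w=capture("wrist");cv2.imwrite("pics/w1.png",w["color"])
M=w["mount"];T=np.eye(4);T[:3,:3]=s["ee_rot"];T[:3,3]=s["tcp_pos"];C=T@M
w["eye"]=C[:3,3];w["attitude"]=C[:3,:3];w.pop("color");np.save("w1.npy",w);print(w)
for p in((.493,.315,.105),(.515,.308,.03)):print(p,proj(w,p))
print("tip",proj(w,s["tcp_pos"]+.07*s["ee_rot"][:,2]))
```

```text
{'time_s': 1.775, 'joints': array([ 48.69267668,  19.88958362,  -8.66005957,  -0.07160624,
       -61.83977737,  23.77720372]), 'joint_velocities': array([ 0.97082331, -2.14689683,  3.45991949,  2.07163623, -0.99027357,
        0.21163666]), 'effort': array([-6.10036422e-01, -3.58500087e+01,  1.75480002e+01,  3.85895535e+00,
        1.94821497e-01, -1.63258923e-03]), 'tcp_pos': array([0.49015056, 0.31609288, 0.25328523]), 'ee_rot': array([[ 0.95336984, -0.3017577 , -0.00531389],
       [-0.30178125, -0.95336714, -0.00437792],
       [-0.00374502,  0.00577741, -0.9999763 ]]), 'wrist_force': array([ 0.55107327,  0.58400099, -0.52113015]), 'moment': array([-0.00618802,  0.04302276,  0.06628679]), 'gripper_width': 0.00275320120523362}
{'fx': 356.66157359806004, 'fy': 356.66157359806004, 'cx': 319.5316509864571, 'cy': 200.2681453547656, 'mount': array([[-7.02477333e-05,  9.61726271e-01,  2.74011999e-01,
         7.37780708e-02],
       [ 9.99999521e-01, -1.99905564e-04,  9.57995027e-04,
        -1.20677796e-03],
       [ 9.76105508e-04,  2.74011935e-01, -9.61725796e-01,
        -9.20003755e-02],
       [ 0.00000000e+00,  0.00000000e+00,  0.00000000e+00,
         1.00000000e+00]]), 'eye': array([0.56134138, 0.29538131, 0.34500015]), 'attitude': array([[-0.30182972,  0.91548507,  0.2660562 ],
       [-0.95334976, -0.29123997, -0.07939465],
       [ 0.00480159, -0.27760828,  0.96068236]])}
(0.493, 0.315, 0.105) (np.float64(320.6311233579652), np.float64(202.62385201180726))
(0.515, 0.308, 0.03) (np.float64(320.0336386464599), np.float64(153.5931505684767))
tip (np.float64(322.3078842246454), np.float64(254.09622107919387))
```

View pics/w1.png

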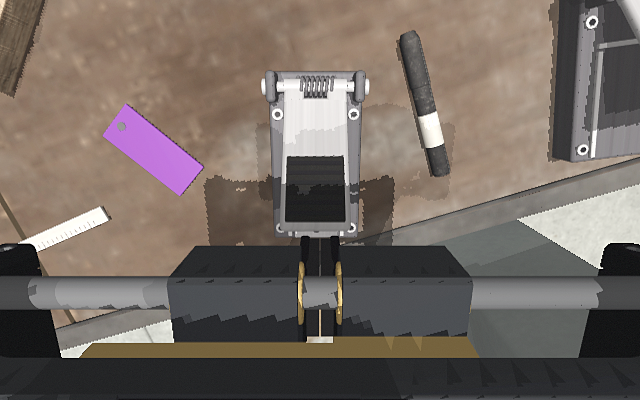

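The wrist view shows the purple decoy at (153,150) on the bench. Press_a is centred on column ~317, with its pin at row ~87 and the pad spanning rows 156–222. I'll check the centre from the pin and the pad.

Run:
```python
from h import *
w=np.load("w1.npy",allow_pickle=True).item()
ax=np.array([np.cos(np.radians(-17.6)),np.sin(np.radians(-17.6))])
p=ray(w,316,87,.042);print("pin",p,"centre",p[:2]-.062*ax,"target",p[:2]-.085*ax)
a=ray(w,317,156,.087);b=ray(w,317,222,.114);print("pad rear/front",a,b,"len",np.linalg.norm(a-b),"slope centre",(a+b)[:2]/2+.0157*ax)
```

```text
pin [0.56933491 0.29432491 0.042     ] centre [0.51023709 0.31307184] target [0.48831371 0.32002635]
pad rear/front [0.52237961 0.30834741 0.087     ] [0.4830943  0.32081316 0.114     ] len 0.049272000863529494 slope centre [0.51770205 0.30983308]
```

Pin, pad and front-edge estimates agree within about 7 mm, and the TCP is over the push point. Now I'll go down.

{"method": "drive_tool", "body": {"series": [[0, 0, 0.3, 0], [0, 0, 0.5, 0], [0, 0, 0.5, 0]]}}

```text
time_s: 2.2
tcp_pos: [0.4907, 0.3172, 0.196]
ee_rot: [[0.954, -0.3, -0.001], [-0.3, -0.954, -0.002], [-0.001, 0.002, -1.0]]
wrist_force: [0.1, 0.3, 1.1]
gripper_width: 0.004
```

{"method": "drive_tool", "body": {"series": [[0, 0, 0.06, 0], [0, 0, 0.12, 0], [0, 0, 0.18, 0], [0, 0, 0.24, 0], [0, 0, 0.3, 0], [0, 0, 0.36, 0], [0, 0, 0.42, 0], [0, 0, 0.48, 0]]}}

```text
time_s: 3.2
tcp_pos: [0.4925, 0.3175, 0.1414]
ee_rot: [[0.954, -0.301, 0.004], [-0.301, -0.954, 0.003], [0.002, -0.004, -1.0]]
wrist_force: [-3.9, 0.5, 11.3]
gripper_width: 0.0
```

{"method": "drive_tool", "body": {"series": [[0, 0, 0.06, 0], [0, 0, 0.12, 0], [0, 0, 0.16, 0], [0, 0, 0.16, 0]]}}

```text
time_s: 3.7
tcp_pos: [0.4914, 0.3178, 0.1218]
ee_rot: [[0.954, -0.301, 0.001], [-0.301, -0.954, 0.003], [0.0, -0.003, -1.0]]
wrist_force: [-7.1, 2.1, 12.2]
gripper_width: 0.005
```

{"method": "drive_tool", "body": {"series": [[0, 0, 0.03, 0], [0, 0, 0.03, 0]]}}

```text
time_s: 3.95
tcp_pos: [0.4912, 0.3179, 0.119]
ee_rot: [[0.954, -0.301, 0.001], [-0.301, -0.954, 0.003], [0.0, -0.003, -1.0]]
wrist_force: [-9.8, 3.0, 15.3]
gripper_width: 0.002
```

{"method": "drive_tool", "body": {"series": [[0, 0, 0.03, 0], [0, 0, 0.03, 0]]}}

```text
time_s: 4.2
tcp_pos: [0.4912, 0.3179, 0.1187]
ee_rot: [[0.954, -0.3, 0.002], [-0.3, -0.954, 0.003], [0.001, -0.003, -1.0]]
wrist_force: [-15.3, 0.4, 31.8]
gripper_width: 0.004
```

Run:
```python
from h import *
from station import telemetry
print(telemetry.sense()["wrist_force"],telemetry.sense()["tcp_pos"])
c=capture("side")["color"][170:230,230:340]
cv2.imwrite("pics/s2.png",cv2.resize(c,None,fx=6,fy=6,interpolation=cv2.INTER_CUBIC))
```

```text
[-15.25738457   0.36080349  31.7654746 ] [0.49119149 0.31793449 0.1187394 ]
```

View pics/s2.png

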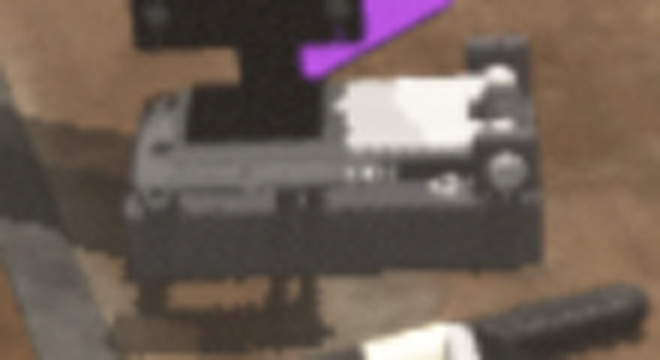

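The crop shows the plate lying level on the base. The force jumped from 15 to 32 N with almost no travel, so it is on its stop. I'll hold it for 1 s, then rise straight up.

{"method": "drive_tool", "body": {"series": [[0, 0, 0, 0], [0, 0, 0, 0], [0, 0, 0, 0], [0, 0, 0, 0], [0, 0, 0, 0], [0, 0, 0, 0], [0, 0, 0, 0], [0, 0, 0, 0]]}}

```text
time_s: 5.25
tcp_pos: [0.4911, 0.3179, 0.1187]
ee_rot: [[0.954, -0.3, 0.002], [-0.3, -0.954, 0.003], [0.001, -0.004, -1.0]]
wrist_force: [-15.6, 0.2, 32.1]
gripper_width: 0.004
```

{"method": "drive_tool", "body": {"series": [[0, 0, -0.1, 0], [0, 0, -0.2, 0], [0, 0, -0.3, 0], [0, 0, -0.4, 0], [0, 0, -0.5, 0], [0, 0, -0.6, 0], [0, 0, -0.7, 0], [0, 0, -0.85, 0], [0, 0, -1, 0], [0, 0, -1, 0]]}}

```text
time_s: 6.5
tcp_pos: [0.4913, 0.3165, 0.2331]
ee_rot: [[0.953, -0.302, 0.0], [-0.302, -0.953, 0.001], [-0.0, -0.001, -1.0]]
wrist_force: [-0.1, 1.1, -0.7]
gripper_width: 0.006
```

{"method": "drive_tool", "body": {"series": [[-0.3, 0, -0.3, 0], [-0.5, 0, -0.5, 0], [-0.9, 0, -0.5, 0], [-0.9, 0, -0.5, 0]]}}

```text
time_s: 7.0
tcp_pos: [0.386, 0.3488, 0.2915]
ee_rot: [[0.954, -0.299, -0.002], [-0.299, -0.954, -0.001], [-0.002, 0.002, -1.0]]
wrist_force: [1.6, -0.1, 0.2]
gripper_width: 0.005
```

Run:
```python
from h import *
from station import telemetry
print(telemetry.sense()["wrist_force"])
c=capture("side")["color"][150:310,240:400];t=capture("top")["color"][180:280,250:450]
c=cv2.resize(c,(400,400),interpolation=cv2.INTER_CUBIC);t=cv2.resize(t,(800,400),interpolation=cv2.INTER_CUBIC)[:,:400]
cv2.imwrite("pics/s3.png",np.hstack([c,t]))
```

```text
[ 1.55284172 -0.14482539  0.17333626]
```

View pics/s3.png

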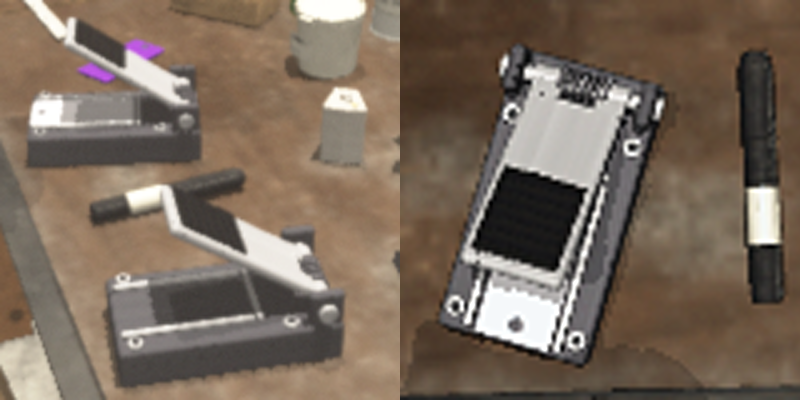

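Both plates are up, the tag lies between its rails as before, and the arm is clear.

```bash
python3 -c "
from station import order;print(order.finish_job())"
```

```text
the job is handed in; nothing more can be done
None
```

I pressed the plate of the left press, the one holding the aluminium tag, down with the closed fingertips until it lay level. I held it there for about 1.3 s, then let it rise, drew the arm clear and handed the job in at about 7 s.

- **Level:** the force jumped from 15 to 32 N while the tool barely moved, with the fingertips 49 mm above the bench, the stop height given. The side camera also showed the plate lying flat.
- **After release:** both plates were up, the tag lay where it had been, and the wrist force was back near zero.
- **Disagreement:** my first estimate of the press centre, from the four base screws, was about 14 mm off the other measurements, probably because the screws are not centred on the base. I went by the front edge, pin and pad instead, which agreed to about 7 mm.

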